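# Build up the bayonet filter column

## Task

Build up the air-filter column on the foot that is screwed to the bench. First drop the filter stage onto the foot and turn it clockwise until its bayonet is fully home, then fit the head on top of the stage in the same way, so that everything is seated and all the flat sides line up. Leave the jar, the tape roll, the wood block and the tin where they are.

Things in the scene. Friction and masses are not known exactly. Their poses are not given: they have to be found in the camera images.
- foot: Foot of the column, fixed to the bench: dark round flange (diameter 104, 9 high), bright-metal body 78 long (x) by 54 wide (y) with flat long sides (24 long) and round ends, up to a shoulder 50 above the bench, and a bayonet crown on it. Brass pipe stub to +x at height 28, out to 59 from the axis. Origin: centre of its underside; z up, x along its long way.
- foot_crown (a point): Top centre of the foot's bayonet crown, 66 above the bench: a spigot of diameter 41 that stands 16 above the shoulder, its top 3 chamfered, with two lugs pointing to the foot's +x and -x, 20 wide, 5.5 thick (7.5 to 13 above the shoulder), tips 25 from the axis.
- foot_seat (a point): Centre of the foot's shoulder, 50 above the bench; the stage's origin comes here when seated. The lugs pass the collar's slots only while the upper part's x axis is turned 75 degrees counterclockwise (seen from above) from the lower part's x axis (half a turn makes no difference). Play 1.5 mm sideways, 6 degrees in turning.
- filter_stage: Loose filter stage, the taller part, with a crown on top; stands upright, 0.25 to 0.5 kg. Dark-metal collar 88 (x) by 64 (y), z 0 to 22; bright-metal body 78 by 54, z 22 to 80, flats at y = +27 and -27 (24 long, to grip across), ribbed round ends; crown like the foot's, z 80 to 96, lugs along x. Origin: centre of its underside, z up.
- stage_collar (a point): Centre of the underside of the stage's collar (the stage's origin). Hollow female bayonet, the same in the head. Lowered over a crown it sinks 16 until it rests on the shoulder, then turns 75 degrees clockwise to a solid stop, where the x axes of both parts are in line; 2 mm axial play, light friction, no spring or catch: it stays where it is left.
- stage_seat (a point): Centre of the stage's upper shoulder, 80 above its origin: the head's origin comes here when seated. Axes as the stage's. Same bayonet: head enters 75 degrees counterclockwise of the stage and turns clockwise home.
- head: Loose head, the shorter part with a grip bar on top, standing upright on its collar, 0.17 to 0.35 kg. Dark-metal collar the same as the stage's (88 by 64, z 0 to 22, female bayonet below), bright-metal deck 78 by 54, z 22 to 36, then an upright grip bar 66 long (x), 24 wide (y), z 36 to 76. Origin at the centre of its underside, z up.
- head_grip (a point): Middle of the head's grip bar, 62 above its origin; axes as the head's.
- glass_jar: Small glass jar of small parts with a cream lid, 67 across, 92 high, at the right; origin at the centre of its underside. To be left alone.
- tape_roll: Roll of black tape lying flat, 102 across, 24 high, near the bench's front edge; origin at the centre of its underside. To be left alone.
- wood_block: Wood block, 60 by 120 by 34 high, near the bench's front edge; origin at the centre of its underside. To be left alone.
- tin: Open tin, 75 across, 94 high, further back at the right; origin at the centre of its underside. To be left alone.
There are look-alikes about, which are no part of the job. What is shaped like the filter_stage but turquoise is not meant.

How it is judged:
By the outcome, as a careful person would: the job done as asked, in the order asked, and still so for the second after the job is handed in, with the robot touching nothing.
It also fails if it takes over 72 s, if anything falls off the work surface, if the arm or the gripper's body presses on something with over 40 N, if the wrist force passes 120 N, or if a joint passes its speed limit or range.

## Robot

A 6-joint arm with a two-finger parallel gripper is mounted at the origin on a cart in front of the work surface, level with it; the furniture and walls round the work are solid. World frame = base frame: x ahead of the robot, y to its left, z up, the work surface at z = 0. Lengths are in m, angles in rad, forces in N, time in s.
With the tool pointing down it reaches from about 0.325 to 0.85 m from the base axis. Payload 4.4 kg.
Tool frame: the origin (TCP) lies at the very end of the fingers, on their centre line; the grasp point (between the pads) lies 19 mm behind it (arm.grip_depth is the z of the grasp point in the tool frame, in m); z points along the fingers, y is the direction in which the jaws open and shut (so a half turn about z gives the same grasp; the last joint's range is limited). The gripper opens to 94 mm and grips with 3 to 60 N. Pads are 16 mm wide; open, the fingers measure 119 mm over their backs; the gripper's body (75 mm by 177 mm) begins 78 mm behind the grasp point.
Start: joints at [-1.411, 0.207, 1.542, -0, 1.393, -0.15], TCP at [0.176, -0.547, 0.205] pointing down, gripper open.
Joint ranges: [-2.73, 2.73], [-0.86, 2.22], [0.23, 2.46], [-1.11, 4.25], [0.08, 2.63], [-2.82, 2.82]. Speed limits (rad/s): [2.79, 2.79, 3.14, 3.14, 3.14, 3.14].

## Interface

Orientations are given as [roll, pitch, yaw] about the fixed x, y, z axes, in that order (R = Rz(yaw) Ry(pitch) Rx(roll)).
In Python, from workcell import arm gives the robot as it stands. The module is installed in compiled form; this text tells all that it offers.
- The arm moves only by the tool drive_tool, never from a script. Its argument "steps" is a list of rows, each a list of 5 numbers: the finger opening in m, from 0 to 0.094, then the shift along the tool's x, y, z in m, then the turn about the tool's z in degrees. A call has 1 to 20 rows; each row shifts and turns the commanded pose from where the row before left it, along the tool's axes as they then stand; what a row does not reach is not made up. A row lasts 1/8 s, in which the tool goes at most 62.5 mm and 10.7 degrees, less where a joint would pass 70% of its speed; a pose out of reach is approached as far as the arm can. A call with a gripper value outside its range is refused whole. The fingers move at their own pace and stop on an object; "newtons" is the grip in N (left out, the last holds). Time passes only in rows, so rows that do not move let the fingers close. It gives the time, the measured TCP pose, the force and the opening at its end, in the units of the state.
- arm.get_state(): the state, without advancing time (a new reading comes with each control period).
- arm.get_image(name): name is "side" or "top" or "wrist"; returns a dict with "image" (400x640x3 uint8, red, green, blue), "intrinsics" (3x3 intrinsics, pixels), "R" (3x3) and "t" (3): a world point X has camera coordinates R X + t. Camera axes: x right, y down, z forward; pixel columns grow to the right and rows downward; lengths in m; the calibration is good to about 2 mm. A picture is of the moment at which its call begins. There is no depth.
- arm.close_job(): hands the job in, once; it reports no verdict.
The state is a dict: "time": time; "joint_positions": joint angles; "dq": joint speeds; "effort": joint torques, N m; "position": TCP position; "eef_rot": TCP orientation; "force": force on the tool from outside, world axes, zero at the start; "torque": the same for the moment, N m; "grip_width": finger opening in m.
Only numpy, scipy, OpenCV 4.12 (cv2) and the standard library are available. Lean on these libraries where they do the work, as an engineer would, in place of code of your own. Each camera call takes 0.05 s, during which the arm holds its last target.

## Working session

There is one attempt and no reset: what is moved stays moved. The work goes in short steps, Python scripts to look and compute and a tool call to move; the robot and the scene stay as the last step left them, time stands still between calls to the robot, and variables do not carry over. Pictures are saved under pics/ and viewed, and the job is handed in when it is done.

Besides the shell and the picture viewer there is one more tool, called after "Request:" by a JSON object that holds its "fn" and its "kwargs", one argument or row to a line. drive_tool: Moves the arm, as the interface text tells. Its arguments: {"type":"object","properties":{"steps":{"type":"array"},"newtons":{"type":"number"}},"required":["steps"]}

```bash
mkdir -p pics; cat > h.py <<'E'
import numpy as np, cv2, pickle
from workcell import arm
def snap(name,fn):
    d=arm.get_image(name); cv2.imwrite('pics/'+fn+'.png',cv2.cvtColor(d['image'],cv2.COLOR_RGB2BGR))
    pickle.dump(d,open('pics/'+fn+'.pkl','wb')); return d
def load(fn): return pickle.load(open('pics/'+fn+'.pkl','rb'))
def proj(d,X):
    X=np.atleast_2d(X); c=X@np.array(d['R']).T+np.array(d['t']); p=c@np.array(d['intrinsics']).T; return p[:,:2]/p[:,2:]
def ray(d,uv,z):
    R=np.array(d['R']);t=np.array(d['t']);C=-R.T@t
    v=R.T@np.linalg.inv(d['intrinsics'])@np.array([uv[0],uv[1],1.]); return C+v*(z-C[2])/v[2]
E
python3 - <<'E'
from h import *
for n in ['side','top','wrist']:
    d=snap(n,n+'0'); print(n,-np.array(d['R']).T@d['t'])
print(arm.get_state(), arm.grip_depth)
E
```

```text
side [0.28212923 0.89415883 0.52008735]
top [ 0.41073764 -0.08646245  1.31404358]
wrist [ 0.24747022 -0.52430194  0.38379458]
{'time': 0.15, 'joint_positions': array([-1.41050325e+00,  2.07252702e-01,  1.54261658e+00, -2.46648776e-05,
        1.39349997e+00, -1.50507977e-01]), 'dq': array([-0.00200844, -0.00262183, -0.00506765, -0.00026615,  0.00187033,
       -0.00048154]), 'effort': array([-7.01791705e-04, -3.71314108e+01, -2.81812048e+01,  6.98543410e-02,
        3.27676150e-02, -9.80581171e-05]), 'position': array([ 0.17572297, -0.54683258,  0.20454577]), 'eef_rot': array([-3.13983250e+00, -2.42387341e-04,  3.10805215e-01]), 'force': array([-0.2498165 ,  0.22410232,  0.05930361]), 'torque': array([ 0.01024232,  0.0391001 , -0.00290456]), 'grip_width': 0.0941535112260433} -0.0188
```

View pics/top0.png

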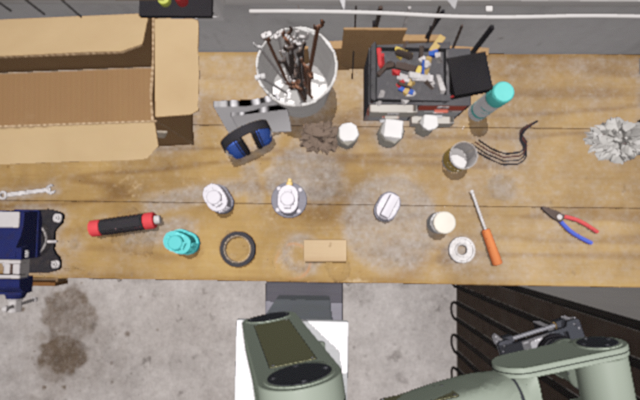

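View pics/side0.png

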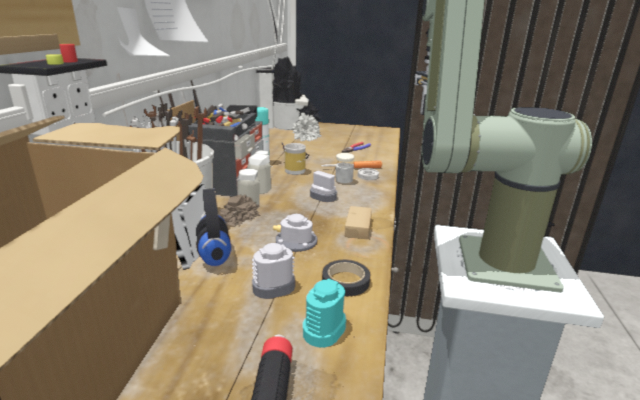

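View pics/wrist0.png

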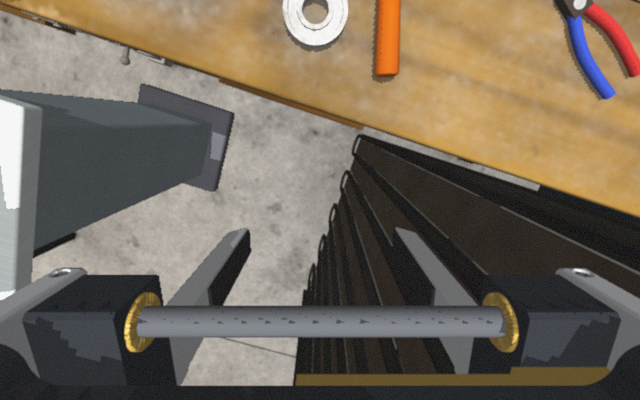

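```bash
python3 - <<'E'
from h import *
im=cv2.imread('pics/top0.png')
c=[im[y-25:y+25,x-22:x+22] for x,y in [(217,199),(289,200),(387,207),(181,242)]]
c=[cv2.resize(k,None,fx=8,fy=8,interpolation=cv2.INTER_CUBIC) for k in c]
cv2.imwrite('pics/c0.png',cv2.resize(np.hstack(c),(800,228*1)) if 0 else cv2.resize(np.vstack([np.hstack(c[:2]),np.hstack(c[2:])]),(528,600)))
s=cv2.imread('pics/side0.png')[150:350,240:410]
cv2.imwrite('pics/c1.png',cv2.resize(s,None,fx=3,fy=3,interpolation=cv2.INTER_CUBIC))
d=load('top0')
for n,uv,z in [('stage',(217,193),.096),('foot',(289,197),.066),('head',(387,206),.076),('turq',(181,242),.09)]: print(n,ray(d,uv,z))
E
```

```text
stage [0.50415837 0.20319901 0.096     ]
foot [0.49795537 0.01015224 0.066     ]
head [ 0.47616229 -0.25860579  0.076     ]
turq [0.37042375 0.2985898  0.09      ]
```

View pics/c0.png

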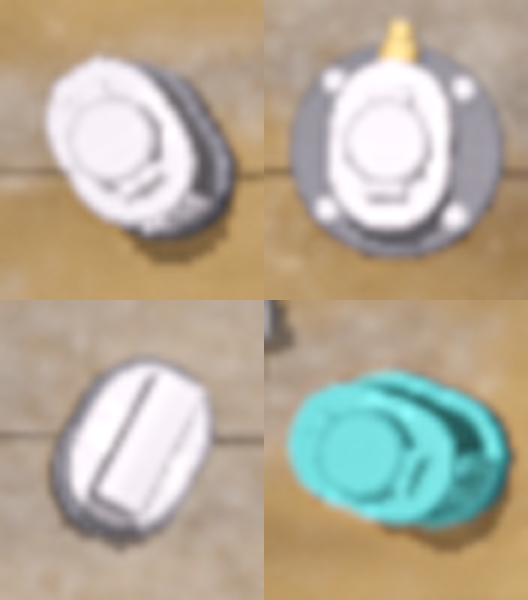

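View pics/c1.png

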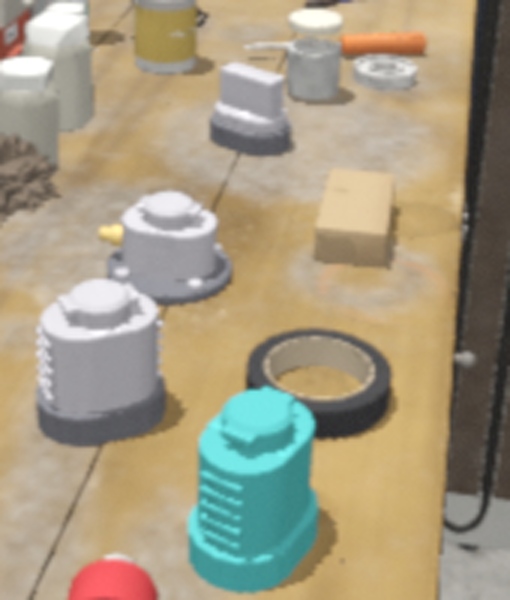

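White-grey stage at top pixel (217,199), turquoise look-alike at (181,242). The white one is the stage, as the enlarged crop confirms: dark collar, crown, ribs. Foot is at (289,200) and head at (387,207). Next I move for close wrist views.

Request:
{"fn": "drive_tool", "kwargs": {
  "steps": [
    [0.094,0.0374,-0.0228,0,0],
    [0.094,0.0374,-0.0228,0,0],
    [0.094,0.0374,-0.0228,0,0],
    [0.094,0.0374,-0.0228,0,0],
    [0.094,0.0374,-0.0228,0,0],
    [0.094,0.0374,-0.0228,0,0],
    [0.094,0.0374,-0.0228,0,0],
    [0.094,0.0374,-0.0228,0,0],
    [0.094,0,0,0,0],
    [0.094,0,0,0,0]
  ]
}}

```text
time: 1.4
position: [0.4046, -0.2824, 0.2053]
eef_rot: [-3.142, 0.001, 0.311]
force: [-0.0, -0.1, -0.6]
grip_width: 0.0939
```

```bash
python3 - <<'E'
from h import *
d=snap('wrist','w1'); s=arm.get_state(); print(s['time'],s['position'],s['eef_rot'])
E
```

```text
1.45 [ 0.40435007 -0.28283275  0.20525143] [-3.14150230e+00  6.35581987e-04  3.10147682e-01]
```

View pics/w1.png

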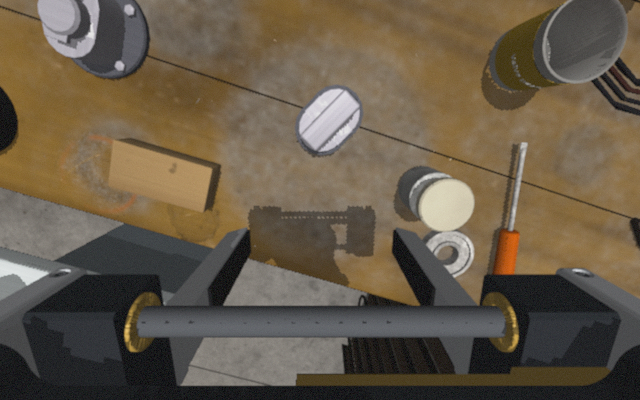

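```bash
cat > fit.py <<'E'
from h import *
from scipy.optimize import minimize
def stad(L,W,z,n=24):
    r=W/2;h=(L-W)/2;a=np.linspace(-np.pi/2,np.pi/2,n)
    p=np.r_[np.c_[h+r*np.cos(a),r*np.sin(a)],np.c_[-h-r*np.cos(a),-r*np.sin(a)]]
    return np.c_[p,np.full(len(p),z)]
def rect(L,W,z): 
    return np.array([[L/2,W/2,z],[-L/2,W/2,z],[-L/2,-W/2,z],[L/2,-W/2,z]])
def circ(D,z):
    a=np.linspace(0,2*np.pi,49)[:-1]; return np.c_[D/2*np.cos(a),D/2*np.sin(a),np.full(48,z)]
def hull(*a): return ('h',np.vstack(a))
M={'head':[hull(stad(.088,.064,0),stad(.088,.064,.022)),('l',stad(.078,.054,.036)),('l',rect(.066,.024,.076))],
 'stage':[hull(stad(.088,.064,0),stad(.088,.064,.022),stad(.078,.054,.08)),('l',stad(.078,.054,.08)),('l',circ(.038,.096))],
 'foot':[hull(circ(.104,0),circ(.104,.009)),('l',stad(.078,.054,.05)),('l',circ(.038,.066))]}
def polys(m,p,d,z0=0):
    c,s=np.cos(p[2]),np.sin(p[2]);T=np.array([[c,-s,0],[s,c,0],[0,0,1]])
    out=[]
    for k,P in M[m]:
        uv=proj(d,P@T.T+[p[0],p[1],z0])
        if k=='h': uv=cv2.convexHull(uv.astype(np.float32))[:,0]
        out.append(uv)
    return out
def sample(uv):
    q=np.vstack([uv,uv[:1]]);o=[]
    for a,b in zip(q[:-1],q[1:]):
        n=max(1,int(np.linalg.norm(b-a)/1.0)); o.append(a+(b-a)*np.arange(n)[:,None]/n)
    return np.vstack(o)
def fit(fn,m,p0,z0=0,out=None,yaws=None):
    d=load(fn);g=cv2.cvtColor(d['image'],cv2.COLOR_RGB2GRAY)
    e=cv2.Canny(cv2.GaussianBlur(g,(3,3),0),30,80)
    dt=np.minimum(cv2.distanceTransform(255-e,cv2.DIST_L2,5),6)
    def cost(p):
        tot=0
        for uv in polys(m,p,d,z0):
            s=sample(uv).astype(np.float32)
            tot+=cv2.remap(dt,s[:,0].copy(),s[:,1].copy(),cv2.INTER_LINEAR,borderValue=6).mean()
        return tot
    best=None
    for y in (yaws if yaws is not None else [p0[2]]):
      for dx in (-.006,0,.006):
        for dy in (-.006,0,.006):
          r=minimize(cost,[p0[0]+dx,p0[1]+dy,y],method='Nelder-Mead',options=dict(initial_simplex=np.array([p0[0]+dx,p0[1]+dy,y])+np.array([[0,0,0],[.004,0,0],[0,.004,0],[0,0,.1]])))
          if best is None or r.fun<best.fun: best=r
    im=cv2.cvtColor(d['image'],cv2.COLOR_RGB2BGR)
    P=polys(m,best.x,d,z0);a=np.vstack(P);lo=np.maximum(a.min(0)-25,0).astype(int);hi=(a.max(0)+25).astype(int)
    S=4;big=cv2.resize(im[lo[1]:hi[1],lo[0]:hi[0]],None,fx=S,fy=S,interpolation=cv2.INTER_CUBIC)
    for uv,c in zip(P,[(0,0,255),(0,200,0),(255,0,0)]):
        cv2.polylines(big,[np.int32((uv-lo+.5)*S)],True,c,1)
    if max(big.shape)>580: k=580/max(big.shape);big=cv2.resize(big,None,fx=k,fy=k)
    cv2.imwrite('pics/'+(out or fn+m)+'.png',big)
    print(fn,m,np.round(best.x,4),'deg',round(np.degrees(best.x[2]),1),'cost',round(best.fun,2)); return best.x
E
python3 - <<'E'
from fit import *
Y=np.radians([-60,-45,-30,-15,0])
fit('w1','head',[.476,-.2586,0],yaws=Y)
fit('top0','head',[.476,-.2586,0],yaws=Y)
fit('top0','foot',[.498,.0101,0],yaws=[0,.1,-.1])
fit('top0','stage',[.504,.203,0],yaws=np.radians([20,35,50,60]))
E
```

```text
w1 head [ 0.4771 -0.2687 -0.4211] deg -24.1 cost 2.63
top0 head [ 0.4791 -0.2639 -0.596 ] deg -34.2 cost 1.62
top0 foot [ 0.4915  0.0173 -0.1252] deg -7.2 cost 2.21
top0 stage [0.4944 0.2136 0.642 ] deg 36.8 cost 1.9
```

View pics/w1head.png

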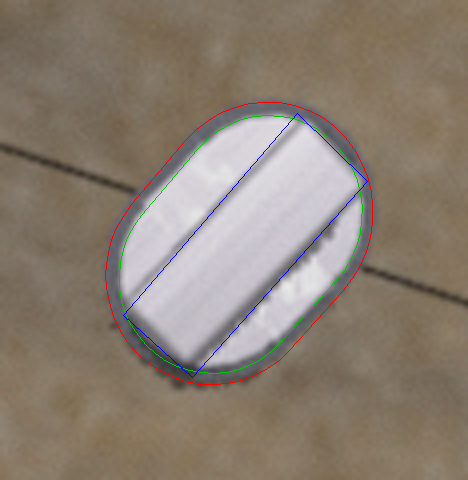

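Request:
{"fn": "drive_tool", "kwargs": {
  "steps": [
    [0.094,0.017,-0.0425,0,0],
    [0.094,0.017,-0.0425,0,0],
    [0.094,0.017,-0.0425,0,0],
    [0.094,0.017,-0.0425,0,0],
    [0.094,0.017,-0.0425,0,0],
    [0.094,0.017,-0.0425,0,0],
    [0.094,0,0,0,0],
    [0.094,0,0,0,0]
  ]
}}

```text
time: 2.45
position: [0.4241, -0.0095, 0.2055]
eef_rot: [3.141, 0.0, 0.31]
force: [-0.3, -0.7, -0.1]
grip_width: 0.0943
```

```bash
python3 - <<'E'
from fit import *
d=snap('wrist','w2'); s=arm.get_state(); print(s['time'],s['position'],s['eef_rot'])
fit('w2','foot',[.494,.0141,0],yaws=[0,.1,-.1])
fit('w2','stage',[.5,.208,0],yaws=np.radians([20,35,50,60]))
E
```

```text
2.5 [ 0.42407318 -0.00978756  0.20543982] [3.14101089e+00 2.66694675e-04 3.08733719e-01]
w2 foot [ 0.4955  0.0137 -0.0038] deg -0.2 cost 1.91
w2 stage [0.493  0.2104 0.6246] deg 35.8 cost 2.43
```

View pics/w2.png

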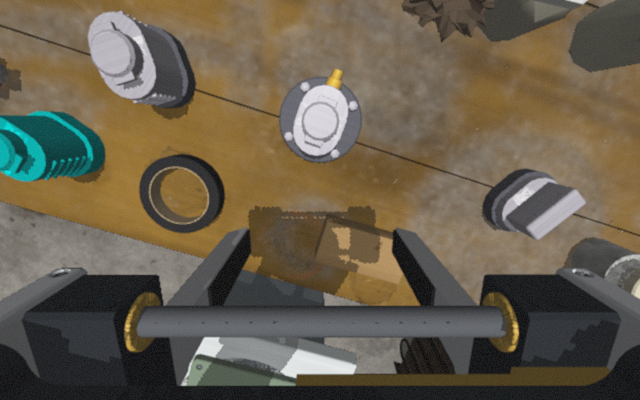

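View pics/w2foot.png

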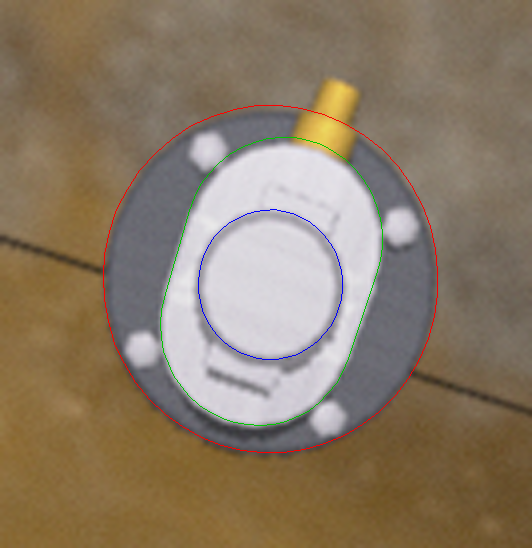

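Request:
{"fn": "drive_tool", "kwargs": {
  "steps": [
    [0.094,0.0122,-0.033,0,0],
    [0.094,0.0122,-0.033,0,0],
    [0.094,0.0122,-0.033,0,0],
    [0.094,0.0122,-0.033,0,0],
    [0.094,0.0122,-0.033,0,0],
    [0.094,0,0,0,-9],
    [0.094,0,0,0,-9],
    [0.094,0,0,0,0],
    [0.094,0,0,0,0]
  ]
}}

```text
time: 3.62
position: [0.4321, 0.1664, 0.2054]
eef_rot: [3.142, 0.0, 0.621]
force: [0.5, 0.3, -0.1]
grip_width: 0.094
```

```bash
python3 - <<'E'
from fit import *
d=snap('wrist','w3'); s=arm.get_state(); print(s['time'],s['position'],s['eef_rot'])
fit('w3','stage',[.493,.2104,0],yaws=np.radians([20,35,50,60]))
fit('w3','foot',[.495,.014,0],yaws=[0,.1,-.1])
E
```

```text
3.675 [0.43199501 0.16661988 0.20542894] [3.14154519e+00 7.86880511e-05 6.21554307e-01]
w3 stage [0.4943 0.2124 0.5948] deg 34.1 cost 1.84
w3 foot [ 0.4956  0.0135 -0.0491] deg -2.8 cost 2.48
```

View pics/w3stage.png

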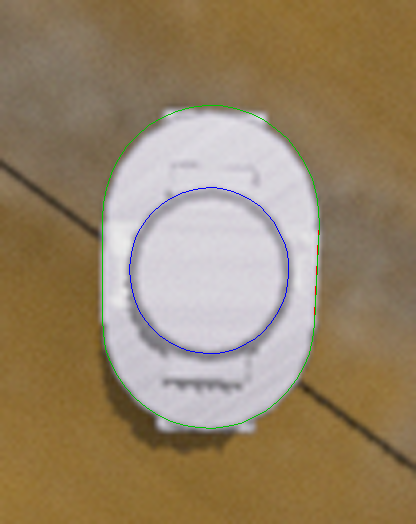

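View pics/w3.png

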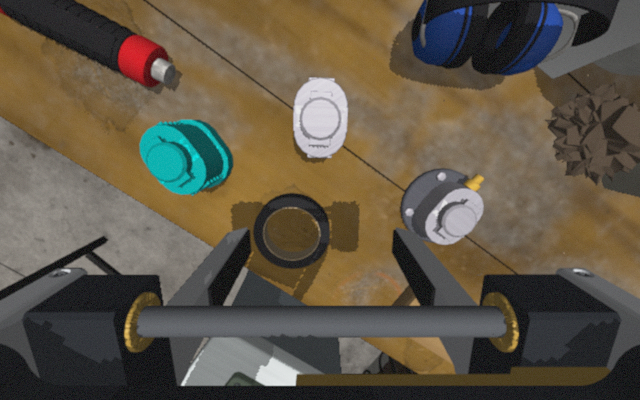

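Request:
{"fn": "drive_tool", "kwargs": {
  "steps": [
    [0.094,0,0,0,1.5],
    [0.094,0.0386,-0.0015,0,0],
    [0.094,0.0386,-0.0015,0,0],
    [0.094,0,0,0,0],
    [0.094,0,0,0.04,0],
    [0.094,0,0,0.04,0],
    [0.094,0,0,0.04,0],
    [0.094,0,0,0.03,0],
    [0.094,0,0,0.024,0],
    [0.094,0,0,0,0],
    [0.04,0,0,0,0],
    [0.04,0,0,0,0],
    [0.04,0,0,0,0],
    [0.04,0,0,0,0],
    [0.04,0,0,0,0],
    [0.04,0,0,0,0]
  ],
  "newtons": 40
}}

```text
time: 5.68
position: [0.4944, 0.2133, 0.032]
eef_rot: [3.141, -0.001, 0.599]
force: [0.9, -0.3, 3.1]
grip_width: 0.054
```

```bash
python3 - <<'E'
from fit import *
d=snap('side','s4'); s=arm.get_state(); print(s)
im=cv2.imread('pics/s4.png')[170:350,180:400]; cv2.imwrite('pics/s4c.png',cv2.resize(im,None,fx=3,fy=3))
E
```

```text
{'time': 5.725, 'joint_positions': array([ 2.46799100e-01,  3.39143594e-01,  1.77267938e+00, -5.57746253e-04,
        1.02864810e+00,  1.21905117e+00]), 'dq': array([-4.49473651e-04,  1.07050178e-03,  1.04240486e-04,  1.32475957e-03,
       -8.82223232e-05,  4.23996343e-04]), 'effort': array([  0.95152583, -35.15375376, -21.23737335,   0.50970409,
        -0.07812633,   0.05020712]), 'position': array([0.49441215, 0.21328488, 0.03198561]), 'eef_rot': array([ 3.14075743e+00, -8.88126394e-04,  5.98832143e-01]), 'force': array([-0.25817831, -1.66512079,  3.38286852]), 'torque': array([-0.24993786, -0.06987394,  0.02623218]), 'grip_width': 0.05352041408892877}
```

View pics/s4c.png

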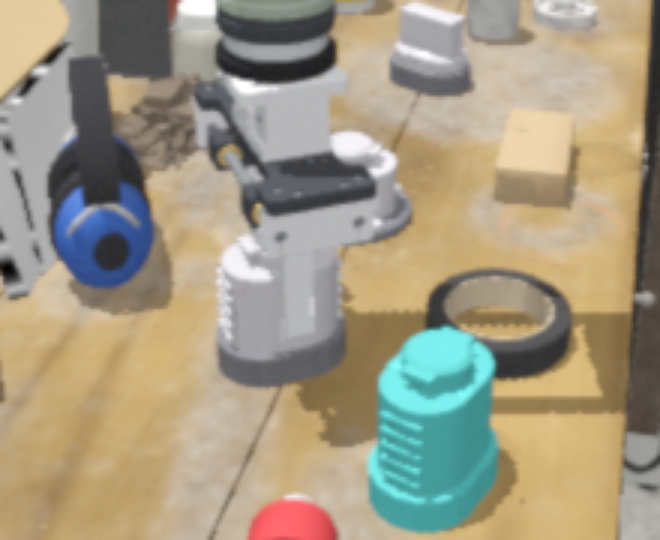

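Request:
{"fn": "drive_tool", "kwargs": {
  "steps": [
    [0.04,0,0,-0.03,0],
    [0.04,0,0,-0.03,0],
    [0.04,0,0,-0.03,0],
    [0.04,0,0,-0.03,0],
    [0.04,-0.0186,0.0276,0,0],
    [0.04,-0.0186,0.0276,0,0],
    [0.04,-0.0186,0.0276,0,0],
    [0.04,-0.0186,0.0276,0,0],
    [0.04,-0.0186,0.0276,0,0],
    [0.04,-0.0186,0.0276,0,0],
    [0.04,0,0,0,-8],
    [0.04,0,0,0,-8],
    [0.04,0,0,0,-8],
    [0.04,0,0,0,-8],
    [0.04,0,0,0,-8],
    [0.04,0,0,0,0],
    [0.04,0,0,0,0]
  ]
}}

```text
time: 7.85
position: [0.4943, 0.014, 0.1507]
eef_rot: [-3.14, -0.0, 1.295]
force: [-0.2, 0.2, -2.7]
grip_width: 0.0538
```

```bash
python3 - <<'E'
from fit import *
s=arm.get_state(); print(s['time'],s['position'],s['eef_rot'],s['force'],s['torque'])
d=snap('wrist','w5');d=snap('side','s5')
im=cv2.imread('pics/s5.png')[150:310,220:400]; cv2.imwrite('pics/s5c.png',cv2.resize(im,None,fx=3.5,fy=3.5,interpolation=cv2.INTER_CUBIC))
E
```

```text
7.85 [0.49428207 0.01398865 0.15074301] [-3.14002209e+00 -6.72447119e-05  1.29499567e+00] [-0.22739163  0.23974366 -2.66096781] [ 0.00714704 -0.04424221 -0.01610152]
```

View pics/s5c.png

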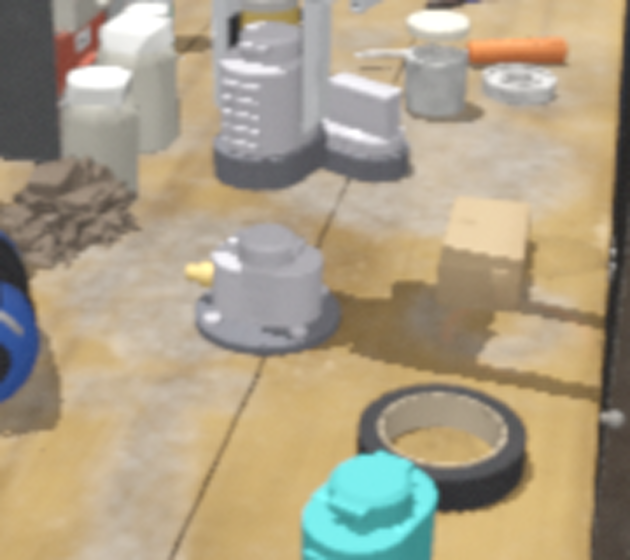

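View pics/w5.png

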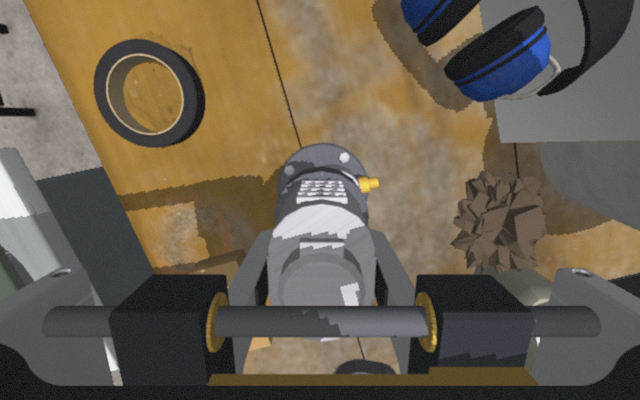

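```bash
python3 - <<'E'
from fit import *
fit('s5','foot',[.4955,.0137,0],yaws=[0,.1,-.1])
fit('side0','foot',[.4955,.0137,0],yaws=[0,.1,-.1])
fit('top0','foot',[.4955,.0137,0],yaws=[0,.05,-.05])
fit('s5','stage',[.495,.0137,1.3],z0=.119,yaws=[1.3])
# pipe tip in w2 : expected for yaw 0
d=load('w2')
for y in np.radians([-4,-2,0,2,4]): print(np.degrees(y),proj(d,[.4955+.059*np.cos(y),.0137+.059*np.sin(y),.028]))
im=cv2.imread('pics/w2.png')[55:135,290:370]; cv2.imwrite('pics/w2p.png',cv2.resize(im,None,fx=7,fy=7,interpolation=cv2.INTER_CUBIC))
E
```

```text
s5 foot [0.4959 0.0254 0.3111] deg 17.8 cost 5.5
side0 foot [ 0.4951  0.0183 -0.2295] deg -13.1 cost 2.43
top0 foot [ 0.4923  0.0176 -0.0859] deg -4.9 cost 2.21
s5 stage [0.4967 0.0206 1.7734] deg 101.6 cost 2.64
-4.0 [[339.37680389  69.67098026]]
-2.0 [[337.68243023  68.97218964]]
0.0 [[335.96374032  68.33753773]]
2.0 [[334.22307247  67.76800716]]
4.0 [[332.46280609  67.26448243]]
```

View pics/s5foot.png

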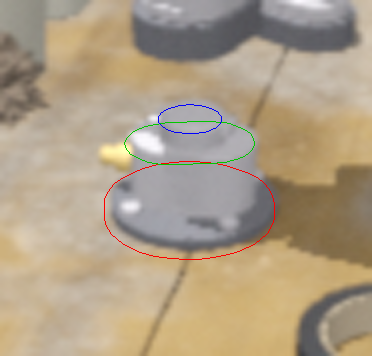

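View pics/s5stage.png

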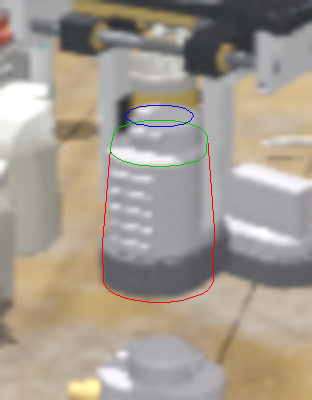

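View pics/w2p.png

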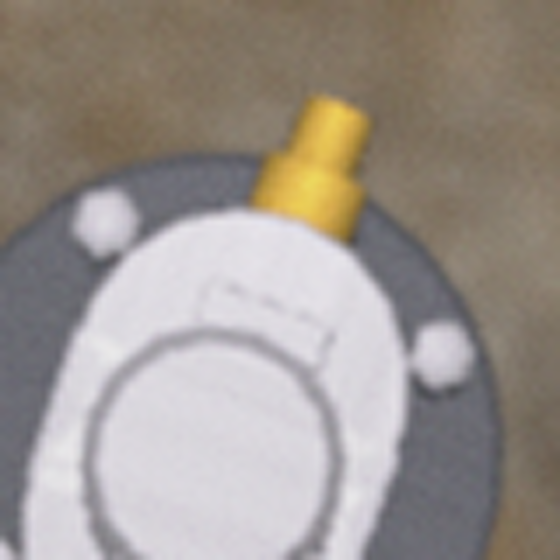

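```bash
cat >> fit.py <<'E'
def overlay(fn,items,box,S,out):
    d=load(fn);im=cv2.cvtColor(d['image'],cv2.COLOR_RGB2BGR);x0,y0,x1,y1=box
    big=cv2.resize(im[y0:y1,x0:x1],None,fx=S,fy=S,interpolation=cv2.INTER_CUBIC)
    for m,p,z0 in items:
        for uv,c in zip(polys(m,p,d,z0),[(0,0,255),(0,200,0),(255,0,0)]):
            cv2.polylines(big,[np.int32((uv-[x0,y0]+.5)*S)],True,c,1)
    cv2.imwrite('pics/'+out+'.png',big)
E
python3 - <<'E'
from fit import *
overlay('s5',[('foot',[.4955,.0137,-.045],0),('stage',[.4943,.0140,1.295],.119)],(270,150,330,255),5.7,'o5')
overlay('w2',[('foot',[.4955,.0137,-.045],0)],(265,55,375,175),5,'o2')
E
```

```text
(no output)
```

View pics/o5.png

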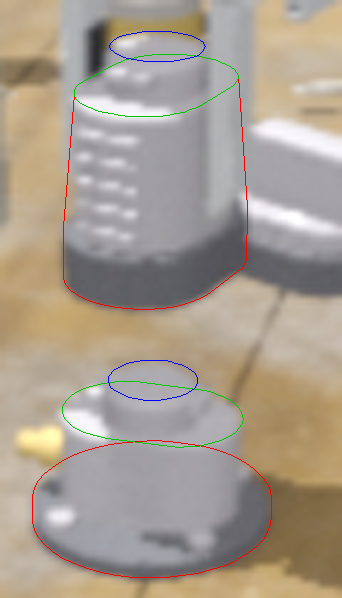

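View pics/o2.png

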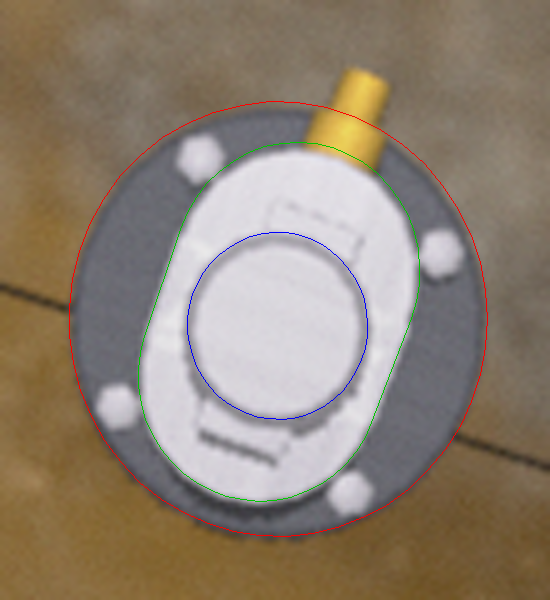

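Overlay fits: foot (0.495,0.0135), yaw about −2.5°, with the stage held upright above it. I'll trim the yaw and lower it.

Request:
{"fn": "drive_tool", "kwargs": {
  "steps": [
    [0.04,0,0.001,0,1.7],
    [0.04,0,0,0.02,0],
    [0.04,0,0,0.02,0],
    [0.04,0,0,0.008,0],
    [0.04,0,0,0,0],
    [0.04,0,0,0.003,0],
    [0.04,0,0,0.003,0],
    [0.04,0,0,0.003,0],
    [0.04,0,0,0,0]
  ]
}}

```text
time: 9.07
position: [0.4956, 0.0135, 0.0942]
eef_rot: [-3.141, 0.0, 1.267]
force: [0.0, 0.1, -3.4]
grip_width: 0.0533
```

Request:
{"fn": "drive_tool", "kwargs": {
  "steps": [
    [0.04,0,0,0.002,0],
    [0.04,0,0,0.002,0],
    [0.04,0,0,0.002,0],
    [0.04,0,0,0,0]
  ]
}}

```text
time: 9.57
position: [0.4956, 0.0135, 0.0882]
eef_rot: [-3.141, 0.0, 1.267]
force: [0.0, 1.1, -2.7]
grip_width: 0.0537
```

Request:
{"fn": "drive_tool", "kwargs": {
  "steps": [
    [0.04,0,0,0.002,0],
    [0.04,0,0,0.002,0],
    [0.04,0,0,0.0015,0],
    [0.04,0,0,0,0]
  ]
}}

```text
time: 10.07
position: [0.4957, 0.0135, 0.0828]
eef_rot: [-3.141, 0.0, 1.267]
force: [0.6, -0.7, -2.8]
grip_width: 0.0539
```

Request:
{"fn": "drive_tool", "kwargs": {
  "steps": [
    [0.04,0,0,0.001,0],
    [0.04,0,0,0,0]
  ]
}}

```text
time: 10.32
position: [0.496, 0.0134, 0.082]
eef_rot: [3.141, 0.0, 1.267]
force: [0.3, -0.3, -3.0]
grip_width: 0.0536
```

Request:
{"fn": "drive_tool", "kwargs": {
  "steps": [
    [0.04,0,0,0.001,0],
    [0.04,0,0,0,0]
  ]
}}

```text
time: 10.58
position: [0.496, 0.0134, 0.082]
eef_rot: [3.142, 0.0, 1.267]
force: [-3.2, -0.3, 5.7]
grip_width: 0.054
```

Request:
{"fn": "drive_tool", "kwargs": {
  "steps": [
    [0.04,0,0,-0.0008,0],
    [0.04,0,0,0,6],
    [0.04,0,0,0,6],
    [0.04,0,0,0,6],
    [0.04,0,0,0,6],
    [0.04,0,0,0,0]
  ]
}}

```text
time: 11.32
position: [0.4963, 0.0135, 0.082]
eef_rot: [3.141, -0.001, 0.849]
force: [0.0, 1.3, 1.3]
grip_width: 0.0534
```

```bash
python3 -c "
from h import *
s=arm.get_state();print(s['eef_rot'],s['force'],s['torque'])"
```

```text
[ 3.14092636e+00 -9.23788105e-04  8.49291469e-01] [0.00355864 1.31406996 1.26381332] [ 0.19260211  0.13253502 -0.01642449]
```

Request:
{"fn": "drive_tool", "kwargs": {
  "steps": [
    [0.04,0,0,0,7],
    [0.04,0,0,0,7],
    [0.04,0,0,0,7],
    [0.04,0,0,0,7],
    [0.04,0,0,0,7],
    [0.04,0,0,0,7],
    [0.04,0,0,0,3],
    [0.04,0,0,0,0]
  ]
}}

```text
time: 12.32
position: [0.4964, 0.0134, 0.082]
eef_rot: [3.141, -0.001, 0.065]
force: [0.6, 0.2, 0.8]
grip_width: 0.0537
```

```bash
python3 -c "
from h import *
s=arm.get_state();print(np.degrees(s['eef_rot'][2]),s['force'],s['torque'])"
```

```text
3.7124102297103185 [0.55944881 0.24978858 0.75052309] [ 0.0021903   0.07605136 -0.01207904]
```

Request:
{"fn": "drive_tool", "kwargs": {
  "steps": [
    [0.04,0,0,0,2],
    [0.04,0,0,0,2],
    [0.04,0,0,0,2],
    [0.04,0,0,0,0]
  ]
}}

```text
time: 12.82
position: [0.4958, 0.0143, 0.082]
eef_rot: [-3.14, 0.0, -0.042]
force: [-1.6, 4.2, 3.7]
grip_width: 0.0539
```

```bash
python3 -c "
from h import *
s=arm.get_state();print(np.degrees(s['eef_rot'][2]),s['force'],s['torque'])"
```

```text
-2.4182780749858255 [-1.64346431  4.24180594  3.68011749] [0.83341154 0.17804044 0.06642534]
```

Request:
{"fn": "drive_tool", "kwargs": {
  "steps": [
    [0.04,0,0,0,1.5],
    [0.04,0,0,0,1.5],
    [0.04,0,0,0,0]
  ]
}}

```text
time: 13.2
position: [0.496, 0.0146, 0.082]
eef_rot: [-3.141, -0.0, -0.091]
force: [-1.0, 5.1, 4.5]
grip_width: 0.0537
```

```bash
python3 -c "
from h import *
s=arm.get_state();print(np.degrees(s['eef_rot'][2]),s['force'],s['torque'],s['effort'][5])"
```

```text
-5.191306066948062 [-1.02230562  5.10546997  4.5448872 ] [1.16001062 0.04806562 1.24739096] 1.248447708785534
```

Request:
{"fn": "drive_tool", "kwargs": {
  "steps": [
    [0.094,0,0,0,0],
    [0.094,0,0,0,0],
    [0.094,0,0,0,0],
    [0.094,0,0,0,0],
    [0.094,0,0,-0.03,0],
    [0.094,0,0,-0.04,0],
    [0.094,0,0,-0.04,0],
    [0.094,0,0,-0.04,0],
    [0.094,-0.0375,0,0,0],
    [0.094,-0.0375,0,0,0],
    [0.094,0,0,0,0],
    [0.094,0,0,0,0]
  ]
}}

```text
time: 14.7
position: [0.4219, 0.0203, 0.2321]
eef_rot: [3.141, -0.001, -0.094]
force: [0.4, -0.0, -0.3]
grip_width: 0.0939
```

```bash
python3 - <<'E'
from fit import *
d=snap('wrist','w6'); s=arm.get_state(); print(s['time'],s['position'],s['eef_rot'],s['force'])
snap('side','s6');snap('top','t6')
p=fit('w6','stage',[.4955,.0137,-.045],z0=.05,yaws=[-.1,0,.1])
overlay('w6',[('stage',[.4955,.0137,-.045],.05),('foot',[.4955,.0137,-.045],0)],(250,50,390,200),4,'o6')
overlay('s6',[('stage',[.4955,.0137,-.045],.05),('foot',[.4955,.0137,-.045],0)],(260,170,340,260),6,'o6s')
E
```

```text
14.75 [0.42216336 0.02026172 0.23205676] [ 3.14145463e+00 -1.18020238e-03 -9.43850158e-02] [ 0.12622376 -0.00448816 -0.24938677]
w6 stage [ 0.4956  0.0134 -0.0525] deg -3.0 cost 1.96
```

View pics/o6.png

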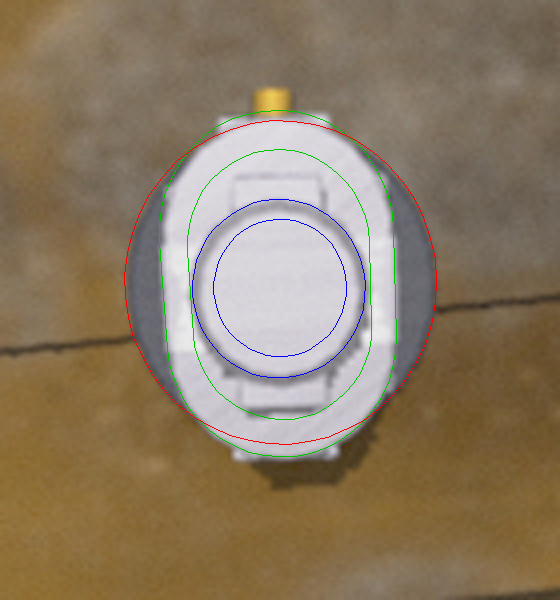

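View pics/o6s.png

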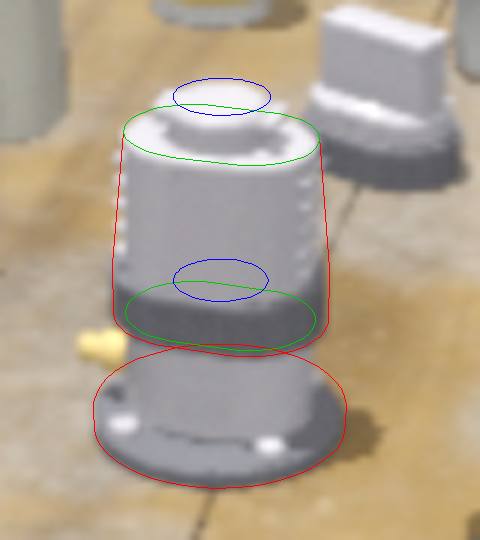

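Request:
{"fn": "drive_tool", "kwargs": {
  "steps": [
    [0.094,0.002,0.042,0,0],
    [0.094,0.002,0.042,0,0],
    [0.094,0.002,0.042,0,0],
    [0.094,0.002,0.042,0,0],
    [0.094,0.002,0.042,0,0],
    [0.094,0.002,0.042,0,0],
    [0.094,0,0,0,7.5],
    [0.094,0,0,0,7.5],
    [0.094,0,0,0,7.5],
    [0.094,0,0,0.03,0],
    [0.094,0,0,0,0],
    [0.094,0,0,0,0]
  ]
}}

```text
time: 16.35
position: [0.41, -0.2319, 0.2022]
eef_rot: [3.142, -0.0, -0.487]
force: [0.2, -0.7, 0.3]
grip_width: 0.0938
```

```bash
python3 - <<'E'
from fit import *
d=snap('wrist','w7'); s=arm.get_state(); print(s['time'],s['position'],s['eef_rot'],s['force'])
p=fit('w7','head',[.4775,-.266,-.45],yaws=np.radians([-40,-30,-20]))
E
```

```text
16.4 [ 0.41015029 -0.23209555  0.20263511] [ 3.14130152e+00 -1.27132010e-03 -4.86765781e-01] [ 0.37604834 -0.0891429   0.35911106]
w7 head [ 0.4776 -0.2679 -0.478 ] deg -27.4 cost 2.76
```

View pics/w7head.png

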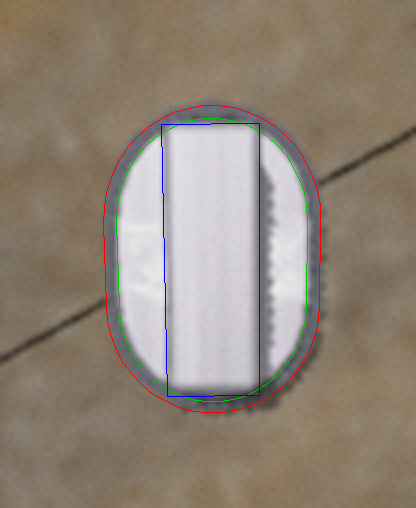

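Request:
{"fn": "drive_tool", "kwargs": {
  "steps": [
    [0.094,0.0382,0,0,0],
    [0.094,0.0382,0,0,0],
    [0.094,0,0,0,0],
    [0.094,0,0,0.04,0],
    [0.094,0,0,0.04,0],
    [0.094,0,0,0.04,0],
    [0.094,0,0,0.025,0],
    [0.094,0,0,0.013,0],
    [0.094,0,0,0,0],
    [0.01,0,0,0,0],
    [0.01,0,0,0,0],
    [0.01,0,0,0,0],
    [0.01,0,0,0,0],
    [0.01,0,0,0,0],
    [0.01,0,0,0,0],
    [0.01,0,0,0,0],
    [0.01,0,0,0,0]
  ],
  "newtons": 40
}}

```text
time: 18.52
position: [0.4772, -0.2669, 0.0437]
eef_rot: [-3.141, 0.0, -0.487]
force: [0.7, 0.9, 0.6]
grip_width: 0.0239
```

```bash
python3 - <<'E'
from fit import *
d=snap('side','s8'); s=arm.get_state(); print(s['time'],s['position'],s['eef_rot'],s['grip_width'])
im=cv2.imread('pics/s8.png')[120:270,240:400]; cv2.imwrite('pics/s8c.png',cv2.resize(im,None,fx=4,fy=4))
E
```

```text
18.575 [ 0.47711396 -0.26689732  0.04367922] [-3.14093219e+00  1.07500229e-04 -4.86898998e-01] 0.023785230972917605
```

View pics/s8c.png

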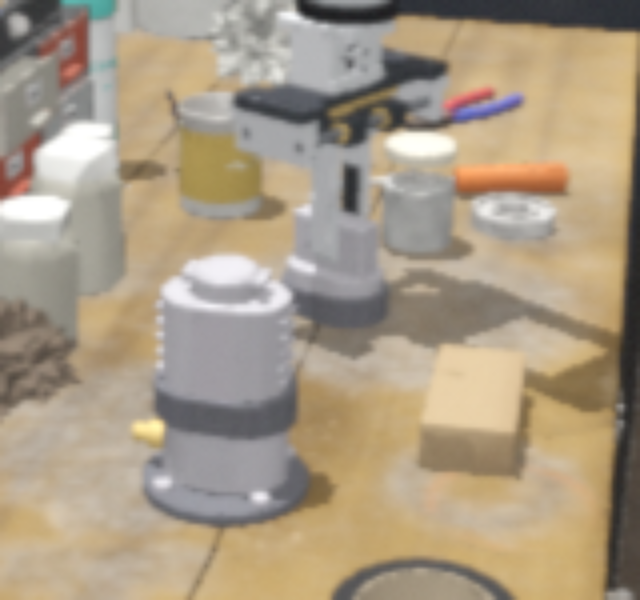

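Request:
{"fn": "drive_tool", "kwargs": {
  "steps": [
    [0.01,0,0,-0.03,0],
    [0.01,0,0,-0.05,0],
    [0.01,0,0,-0.05,0],
    [0.01,0,0,-0.05,0],
    [0.01,-0.0164,-0.0366,0,0],
    [0.01,-0.0164,-0.0366,0,0],
    [0.01,-0.0164,-0.0366,0,0],
    [0.01,-0.0164,-0.0366,0,0],
    [0.01,-0.0164,-0.0366,0,0],
    [0.01,-0.0164,-0.0366,0,0],
    [0.01,-0.0164,-0.0366,0,0],
    [0.01,0,0,0,0],
    [0.01,0,0,0,0]
  ]
}}

```text
time: 20.2
position: [0.4948, 0.0126, 0.223]
eef_rot: [3.14, 0.001, -0.486]
force: [0.2, -0.8, -3.1]
grip_width: 0.0239
```

Request:
{"fn": "drive_tool", "kwargs": {
  "steps": [
    [0.01,0,0,0,-9],
    [0.01,0,0,0,-9],
    [0.01,0,0,0,-9],
    [0.01,0,0,0,-9],
    [0.01,0,0,0,-9],
    [0.01,0,0,0,-9],
    [0.01,0,0,0,-9],
    [0.01,0,0,0,-9],
    [0.01,0,0,0,-9],
    [0.01,0,0,0,-9],
    [0.01,0,0,0,-9.9],
    [0.01,0,0,0,0],
    [0.01,0,0,0,0]
  ]
}}

```text
time: 21.82
position: [0.4953, 0.0121, 0.2236]
eef_rot: [-3.141, 0.0, 1.253]
force: [0.2, -0.1, -3.3]
grip_width: 0.0239
```

```bash
python3 - <<'E'
from fit import *
d=snap('side','s9'); s=arm.get_state(); print(s['time'],s['position'],s['eef_rot'],s['grip_width'],s['force'])
p=s['position'];y=s['eef_rot'][2]
overlay('s9',[('head',[p[0],p[1],y],p[2]-.0437),('stage',[.4956,.0134,-.052],.05)],(240,110,360,260),4,'o9')
E
```

```text
21.875 [0.49531825 0.0123093  0.22361854] [-3.14142125e+00  2.11625013e-04  1.25388739e+00] 0.02341717368663027 [-6.69647052e-04 -1.74668691e-03 -2.66457354e+00]
```

View pics/o9.png

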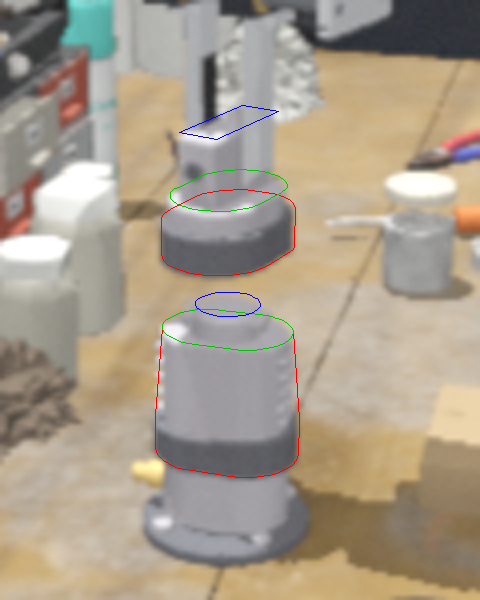

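Request:
{"fn": "drive_tool", "kwargs": {
  "steps": [
    [0.01,0,0,0.02,0],
    [0.01,0,0,0.01,0],
    [0.01,0,0,0.003,0],
    [0.01,0,0,0.003,0],
    [0.01,0,0,0.002,0],
    [0.01,0,0,0,0]
  ]
}}

```text
time: 22.62
position: [0.4955, 0.0129, 0.1859]
eef_rot: [3.141, -0.0, 1.257]
force: [-0.7, -0.3, -3.9]
grip_width: 0.0237
```

Request:
{"fn": "drive_tool", "kwargs": {
  "steps": [
    [0.01,0,0,0.002,0],
    [0.01,0,0,0.002,0],
    [0.01,0,0,0.002,0],
    [0.01,0,0,0,0]
  ]
}}

```text
time: 23.12
position: [0.4951, 0.0129, 0.1794]
eef_rot: [-3.141, 0.0, 1.257]
force: [-0.3, 0.2, -3.8]
grip_width: 0.0239
```

Request:
{"fn": "drive_tool", "kwargs": {
  "steps": [
    [0.01,0,0,0.002,0],
    [0.01,0,0,0.002,0],
    [0.01,0,0,0.001,0],
    [0.01,0,0,0,0]
  ]
}}

```text
time: 23.62
position: [0.4953, 0.0129, 0.1746]
eef_rot: [-3.141, 0.0, 1.257]
force: [0.2, -0.0, -2.1]
grip_width: 0.0238
```

Request:
{"fn": "drive_tool", "kwargs": {
  "steps": [
    [0.01,0,0,0.001,0],
    [0.01,0,0,0,0]
  ]
}}

```text
time: 23.88
position: [0.4954, 0.0129, 0.1737]
eef_rot: [3.142, 0.0, 1.257]
force: [0.6, 0.7, -3.8]
grip_width: 0.0236
```

Request:
{"fn": "drive_tool", "kwargs": {
  "steps": [
    [0.01,0,0,0.001,0],
    [0.01,0,0,0,0]
  ]
}}

```text
time: 24.12
position: [0.4956, 0.0129, 0.1736]
eef_rot: [3.141, -0.0, 1.257]
force: [-2.0, 0.3, 2.9]
grip_width: 0.0237
```

Request:
{"fn": "drive_tool", "kwargs": {
  "steps": [
    [0.01,0,0,-0.0006,0],
    [0.01,0,0,0,6],
    [0.01,0,0,0,7],
    [0.01,0,0,0,7],
    [0.01,0,0,0,7],
    [0.01,0,0,0,0]
  ]
}}

```text
time: 24.88
position: [0.4958, 0.0126, 0.1736]
eef_rot: [3.14, -0.0, 0.787]
force: [-0.1, -0.2, 1.0]
grip_width: 0.0238
```

Request:
{"fn": "drive_tool", "kwargs": {
  "steps": [
    [0.01,0,0,0,7],
    [0.01,0,0,0,7],
    [0.01,0,0,0,7],
    [0.01,0,0,0,7],
    [0.01,0,0,0,7],
    [0.01,0,0,0,7],
    [0.01,0,0,0,0]
  ]
}}

```text
time: 25.75
position: [0.4949, 0.0128, 0.1737]
eef_rot: [3.141, 0.001, 0.055]
force: [-3.8, -1.5, 3.8]
grip_width: 0.0236
```

Request:
{"fn": "drive_tool", "kwargs": {
  "steps": [
    [0.01,0,0,0,2],
    [0.01,0,0,0,2],
    [0.01,0,0,0,2],
    [0.01,0,0,0,0]
  ]
}}

```text
time: 26.25
position: [0.4952, 0.0136, 0.1736]
eef_rot: [-3.14, 0.001, -0.051]
force: [-3.7, 1.9, 5.5]
grip_width: 0.0239
```

```bash
python3 -c "
from h import *
s=arm.get_state();print(np.degrees(s['eef_rot'][2]),s['force'],s['torque'])"
```

```text
-2.9504152470291345 [-3.69741101  1.87138378  5.53563473] [0.31239921 0.88043599 0.10808565]
```

Request:
{"fn": "drive_tool", "kwargs": {
  "steps": [
    [0.01,0,0,0,1.5],
    [0.01,0,0,0,1.5],
    [0.01,0,0,0,0]
  ]
}}

```text
time: 26.62
position: [0.4952, 0.0141, 0.1737]
eef_rot: [-3.139, 0.0, -0.103]
force: [-2.4, 2.0, 5.1]
grip_width: 0.0235
```

```bash
python3 -c "
from h import *
s=arm.get_state();print(np.degrees(s['eef_rot'][2]),s['force'],s['torque'])"
```

```text
-5.877644801771272 [-2.35700692  2.03713137  5.12654092] [0.58745421 0.94728214 0.53190319]
```

Request:
{"fn": "drive_tool", "kwargs": {
  "steps": [
    [0.01,0,0,0,1],
    [0.01,0,0,0,1],
    [0.01,0,0,0,0]
  ]
}}

```text
time: 27.0
position: [0.4953, 0.014, 0.1737]
eef_rot: [-3.14, 0.0, -0.136]
force: [-2.7, 2.9, 4.7]
grip_width: 0.024
```

```bash
python3 -c "
from h import *
s=arm.get_state();print(np.degrees(s['eef_rot'][2]),s['force'],s['torque'])"
```

```text
-7.794511233430462 [-2.71297411  2.90563347  4.7494224 ] [0.54785357 0.84314349 0.99435075]
```

Torque has risen to 1 Nm, so it is at the stop. I'll release, rise and look.

Request:
{"fn": "drive_tool", "kwargs": {
  "steps": [
    [0.04,0,0,0,0],
    [0.08,0,0,0,0],
    [0.094,0,0,0,0],
    [0.094,0,0,0,0],
    [0.094,0,0,0,0],
    [0.094,0,0,-0.03,0],
    [0.094,0,0,-0.04,0],
    [0.094,0,0,-0.04,0],
    [0.094,-0.0375,0,-0.02,0],
    [0.094,-0.0375,0,0,0],
    [0.094,0,0,0,0],
    [0.094,0,0,0,0]
  ]
}}

```text
time: 28.5
position: [0.4216, 0.0232, 0.3034]
eef_rot: [3.142, -0.001, -0.14]
force: [0.4, -0.1, 0.4]
grip_width: 0.0937
```

```bash
python3 - <<'E'
from fit import *
d=snap('wrist','w10'); s=arm.get_state(); print(s['time'],s['position'],s['eef_rot'],s['force'])
snap('side','s10');snap('top','t10')
fit('w10','head',[.4955,.0137,-.05],z0=.13,yaws=[-.15,-.05,.1])
it=[('head',[.4956,.0134,-.052],.13),('stage',[.4956,.0134,-.052],.05),('foot',[.4956,.0134,-.052],0)]
overlay('w10',it,(240,30,400,200),3.5,'o10')
overlay('s10',it,(250,130,350,260),4.5,'o10s')
E
```

```text
28.55 [0.42177207 0.02315189 0.30327671] [ 3.14157524e+00 -3.77995720e-04 -1.39658560e-01] [-0.59862857 -0.84116803 -0.5577213 ]
w10 head [ 0.495   0.0135 -0.0684] deg -3.9 cost 3.79
```

View pics/o10.png

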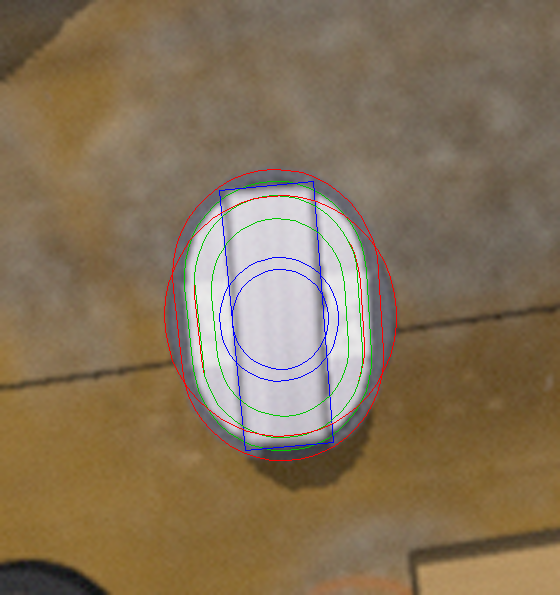

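View pics/o10s.png

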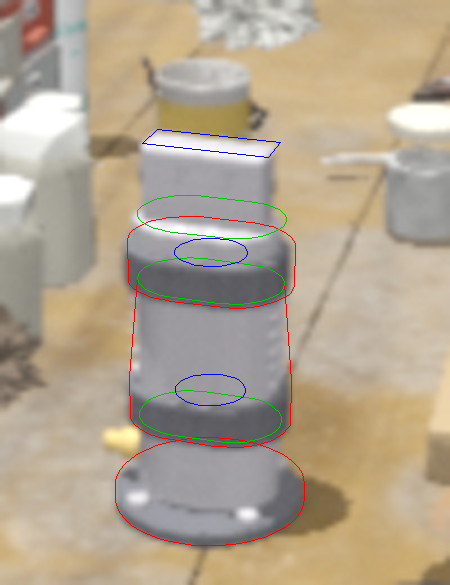

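View pics/s10.png

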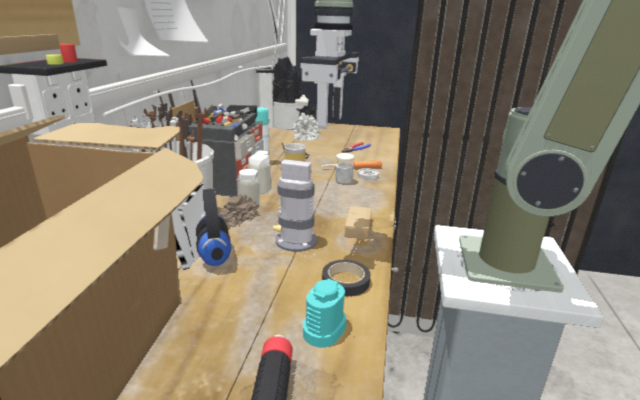

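```bash
python3 - <<'E'
from fit import *
for fn,box in [('w10',(240,30,400,200)),('s10',(260,150,340,260))]:
    im=cv2.imread('pics/'+fn+'.png');x0,y0,x1,y1=box
    cv2.imwrite('pics/'+fn+'z.png',cv2.resize(im[y0:y1,x0:x1],None,fx=4 if fn=='w10' else 5,fy=4 if fn=='w10' else 5,interpolation=cv2.INTER_CUBIC)[:600])
# bar edges in w10: subpixel per-row extremum of horizontal gradient near expected line
d=load('w10');g=cv2.GaussianBlur(cv2.cvtColor(d['image'],cv2.COLOR_RGB2GRAY),(3,3),0).astype(float)
gx=np.abs(cv2.Sobel(g,cv2.CV_64F,1,0))
P=polys('head',[.4952,.0134,-.06],d,.13)[2]  # rect order
for a,b in [(P[0],P[1]),(P[3],P[2])]:
    pts=[]
    for t in np.linspace(.12,.88,40):
        c=a+(b-a)*t; v=int(round(c[1])); lo=int(c[0])-5; w=gx[v,lo:lo+11]; k=w.argmax()
        pts.append([lo+k,v])
    pts=np.array(pts,float);vx,vy,x,y=cv2.fitLine(pts.astype(np.float32),cv2.DIST_HUBER,0,.01,.01).ravel()
    X=np.array([ray(d,(x+s*vx*30,y+s*vy*30),.206) for s in (1,-1)]);dd=X[0]-X[1];ang=np.degrees(np.arctan2(dd[1],dd[0]));print('edge yaw',(ang+90)%180-90, 'at', X.mean(0))
E
```

```text
edge yaw -4.7702124168131945 at [0.49551726 0.02582326 0.206     ]
edge yaw -3.802832187773447 at [0.49559415 0.00088755 0.206     ]
```

View pics/w10z.png

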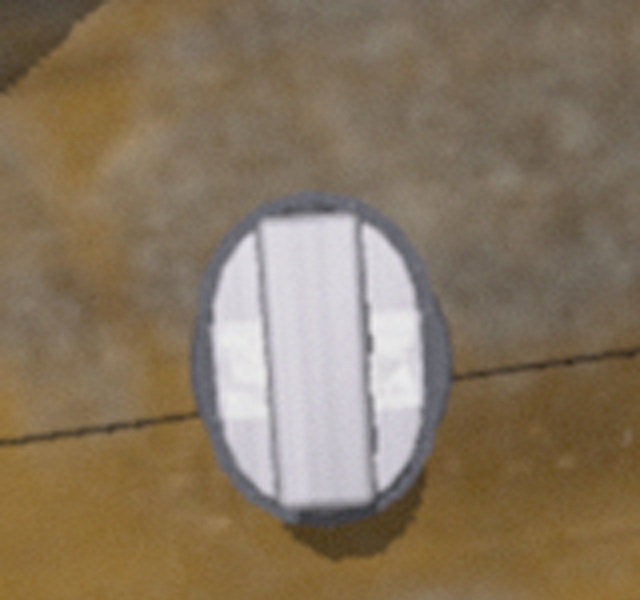

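View pics/s10z.png

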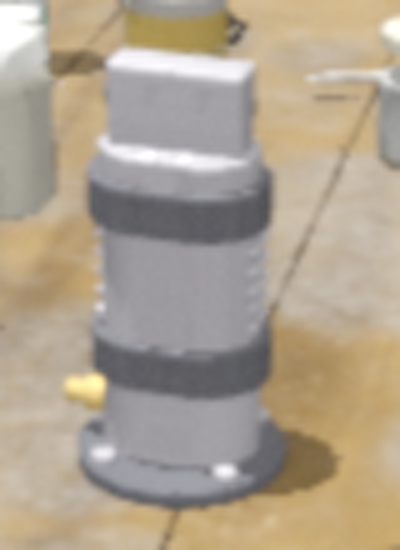

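```bash
python3 - <<'E'
from fit import *
a=cv2.imread('pics/side0.png',0);b=cv2.imread('pics/s10.png',0)
for n,(x,y,w,h) in dict(tape=(320,255,52,40),block=(343,203,32,38),turq=(300,278,50,66),jar=(334,150,24,36),tin=(284,143,22,18)).items():
    r=cv2.matchTemplate(b[y-6:y+h+6,x-6:x+w+6],a[y:y+h,x:x+w],cv2.TM_CCOEFF_NORMED);_,v,_,l=cv2.minMaxLoc(r);print(n,round(v,3),l[0]-6,l[1]-6)
print(arm.close_job())
E
```

```text
tape 0.906 0 0
block 0.802 0 0
turq 0.997 0 0
jar 0.998 0 0
tin 0.886 0 -1
the job is handed in; nothing more can be done
None
```

The column is built and the job is handed in, at about 29 s of the allowed 72 s. The stage was dropped onto the foot and turned clockwise to its stop, then the head was fitted on the stage in the same way. The gripper was then opened and raised clear.

**Seating:** both parts met their shoulder at the height expected from the drawing. The turning torque rose to about 1.25 Nm on the stage and 1.0 Nm on the head, which I took as the solid stops. The stage and head outlines fit the wrist and side pictures at their seated heights.

**Alignment:** the measured directions are foot about −2.5 to −3°, stage −3°, and head −3.9° (bar edges −3.8° and −4.8°). The 1 to 2° spread is about what the pictures can resolve, so I can't rule out a small misalignment of that size.

**Readings that disagreed:** my automatic fits of the foot in the side pictures were poor (−13° and +18°). I discarded them in favour of the wrist-camera fits and overlays.

**Other objects:** the jar, tape roll, wood block and turquoise look-alike match the first side picture with no shift. The tin matched within one pixel. The match scores were lower for the tape roll, wood block and tin (0.80 to 0.91). I put that down to changed shadows and the column showing in those crops, but did not check it separately.

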